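# Line and stack the marble-run tiles in their cradle

### The job

Put the second oak marble-run tile away without scuffing the one already in the pine cradle: lay the cork liner sheet flat on the tile in the cradle, between the two end stops, then set the other oak tile flat on the liner. Liner and tile must both be centred and squared up with the cradle, set down rather than dropped, with the first tile left where it is and the other toys undisturbed.

Things in the scene. Friction and masses are not known exactly. Their poses are not given: they have to be found in the camera images.
- cradle: Fixed pine cradle: base 150 x 64 mm (x, y), 12 mm thick; a rim (top 17 mm above the table) round a 118 x 54 mm recess holds the lower tile. At each x end a stop, 50 mm wide, 8 mm thick, rises to 52 mm above the table; 134 mm between the stops. Long sides open above the rim. Origin: centre of its underside, on the table; x along its length, z up.
- lower_tile: Oak marble-run tile 114 x 50 x 24 mm (x, y, z), dark groove and round dimple on top, already in the cradle's recess: underside 12 mm, top 36 mm above the table. Origin: centre of its underside; x along its length, z up. Stays where it is.
- liner: Stiff cork sheet 126 x 62 x 6 mm (x, y, z), 30 g. Starts on a pine plinth 28 mm high, 96 x 36 mm, its long edges overhanging by 13 mm. Origin: centre of its underside; x along its length, z up. In place on the lower tile its origin is 36 mm above the table; it has 4 mm to spare at each end stop and sticks out 6 mm past the tiles all round.
- upper_tile: Second oak marble-run tile, same as the lower one: 114 x 50 x 24 mm (x, y, z), 100 g. Starts groove up on another pine plinth (28 mm high, 96 x 36 mm), its long sides overhanging by 7 mm. Origin: centre of its underside; x along its length, z up. In place on the liner its origin is 42 mm above the table.
- jar: Bystander: empty clear plastic jar with a twist cap, 72 mm across, 100 mm tall. Origin: centre of its underside.
- roller: Bystander: spiky silicone roller lying down, 70 mm long, 44 mm across. Origin: underside.
- drum: Bystander: oak drum block 70 x 50 x 50 mm with a slit in its top. Origin: centre of its underside.
- cube: Bystander: plastic infinity cube, 46 mm, set at an angle. Origin: centre of its underside.
- prism: Bystander: small glass prism standing upright, three-sided, 60 mm tall, about 35 mm wide. Origin: underside.
There are look-alikes about, which are no part of the job. What is shaped like the liner but black or purple is not meant.

How it is judged (in metres and radians):
On the way, in this order (a step that is already met when the one before it is completed fails the run):
1. the liner lies flat and square on the lower tile, let go (z of lower_tile in the frame of cradle between 0.009 and 0.015 m and horizontal distance between lower_tile and cradle below 0.006 m and angle between each of lower_tile, liner's own z axis and vertical below 0.06 rad and x of liner in the frame of cradle between -0.006 and 0.006 m and y of liner in the frame of cradle between -0.006 and 0.006 m and z of liner in the frame of cradle between 0.033 and 0.039 m and angle between the x axis of liner and the x axis of cradle, either way round below 0.1 rad and contact force between the fingers and liner below 0.05 N and linear speed of liner below 0.03 m/s), for 0.2 s.
2. the upper tile lies flat and square on the liner, let go (x of liner in the frame of cradle between -0.006 and 0.006 m and y of liner in the frame of cradle between -0.006 and 0.006 m and z of liner in the frame of cradle between 0.033 and 0.039 m and angle between the x axis of each of liner, upper_tile and the x axis of cradle, either way round below 0.1 rad and angle between each of liner, upper_tile's own z axis and vertical below 0.06 rad and x of upper_tile in the frame of cradle between -0.006 and 0.006 m and y of upper_tile in the frame of cradle between -0.006 and 0.006 m and z of upper_tile in the frame of cradle between 0.039 and 0.045 m and contact force between the fingers and upper_tile below 0.05 N and linear speed of upper_tile below 0.03 m/s), for 0.2 s.
At the end, for the whole second after the job is handed in: Lower tile in the recess (within 6 mm), liner flat on it, upper tile flat on the liner; liner and upper tile each within 6 mm of the cradle's centre along and across, within 0.1 rad of its length, tilt under 0.06 rad, height within 3 mm; released, at rest (all of step 2 and z of lower_tile in the frame of cradle between 0.009 and 0.015 m and horizontal distance between lower_tile and cradle below 0.006 m and angle between lower_tile's own z axis and vertical below 0.06 rad and contact force between the fingers and liner below 0.05 N and linear speed of liner below 0.03 m/s and contact force between liner and upper_tile above 0.1 N); the robot touches nothing.
It fails at once if the upper tile is dropped (free fall of more than about 13 mm) (contact force between the fingers and upper_tile below 0.01 N and linear speed of upper_tile above 0.5 m/s).
It fails at once if the liner is dropped (free fall of more than about 13 mm) (contact force between the fingers and liner below 0.01 N and linear speed of liner above 0.5 m/s).
It fails at once if the lower tile is shifted by more than 8 mm (distance of lower_tile from where it was at the start of the episode above 0.008 m).
It fails at once if another toy is moved by more than 20 mm (distance of any of jar, roller, drum, cube, prism from where it was at the start of the episode above 0.02 m).
It also fails if it takes over 64 s, if anything falls off the work surface, if the arm or the gripper's body presses on something with over 40 N, if the wrist force passes 120 N, or if a joint passes its speed limit or range.

### The arm

A 6-joint arm with a two-finger parallel gripper is mounted at the origin on the work surface. World frame = base frame: x ahead of the robot, y to its left, z up, the work surface at z = 0. Lengths are in mm, angles in rad, forces in N, time in s.
With the tool pointing down it reaches from about 350 to 875 mm from the base axis. Payload 4.2 kg.
Tool frame: the origin (TCP) lies on the mounting face of the last link; the fingertips stand 173 mm ahead of it and the grasp point (between the pads) lies 155 mm ahead of it; z points along the fingers, y is the line along which they close (so a half turn about z gives the same grasp; the last joint's range is limited). The gripper opens to 85 mm and grips with 20 to 120 N. Pads are 22 mm wide; open, the fingers measure 114 mm over their backs; the gripper's body (76 mm by 85 mm) begins 54 mm behind the grasp point. The pads swing forward as they close: fully open they stand 13 mm farther back than shut.
Start: joints at [1.364, 0.385, 0.008, 0, -1.194, -0.259], TCP at [280.677, 558.409, 404.712] pointing down, gripper open.
Joint ranges: [-3.14, 3.14], [-1.21, 2.06], [-1.07, 1.41], [-3.16, 2.05], [-2.99, -0.16], [-3.1, 3.1]. Speed limits (rad/s): [2.79, 2.79, 3.14, 3.14, 3.14, 3.14].

### API

Orientations are given as a unit quaternion [x, y, z, w].
In Python, from bench import arm gives the robot as it stands. The module is installed in compiled form; this text tells all that it offers.
- The arm moves only by the tool move_arm, never from a script. Its arguments are lists of equal length, an entry for each row: "fingers": the finger opening in mm, from 0 to 85.4; "travel": the shift along the tool's x, y, z in mm, a list of three; "dr": the turn, a rotation vector about the tool's x, y, z in rad, a list of three. A call has 1 to 10 rows; each row is the pose to reach, as a shift and turn from the pose commanded when the call began, along the tool's axes at that moment; what a row does not reach only later rows make up. A row lasts 1/10 s, in which the tool goes at most 50 mm and 8.59 degrees, less where a joint would pass 70% of its speed; a pose out of reach is approached as far as the arm can. A call with a gripper value outside its range is refused whole. The fingers move at their own pace and stop on an object; the grip force is fixed at half the most. Time passes only in rows, so rows that repeat a pose let the fingers close. It gives the time, the measured TCP pose, the force, the opening and the grip force at its end, in the units of the state.
- arm.read_state(): the state, without advancing time (a new reading comes with each control period).
- arm.get_image(name): name is "scene" or "side" or "wrist"; returns the picture (420x560x3 uint8, red, green, blue); there is no depth.
- arm.camera_model(name): a dict with "intrinsics" (3x3 intrinsics, pixels), "pose" (4x4, takes a point from camera to world coordinates). Camera axes: x right, y up, looking along -z (the intrinsics and any distortion apply to the point x, -y, -z); pixel columns grow to the right and rows downward; lengths in mm; the calibration is good to about 2 mm. A picture is of the moment at which its call begins: read the wrist's pose just before it. camera_model takes no time and is no camera call; for the wrist camera it gives the pose at the moment of the call.
- arm.job_done(): hands the job in; it is judged then, once.
The state is a dict: "clock": time; "joints": joint angles; "joint_vel": joint speeds; "joint_efforts": joint torques, N m; "position": TCP position; "ee_rot": TCP orientation; "contact_force": force on the tool from outside, world axes, zero at the start; "wrist_torque": the same for the moment, N m; "gripper_width": finger opening in mm; "grasp_force": force on a finger pad.
Only numpy, scipy, OpenCV 4.12 (cv2) and the standard library are available. Lean on these libraries where they do the work, as an engineer would, in place of code of your own. Each camera call takes 0.05 s, during which the arm holds its last target. There are 200 camera calls.

## Working session

There is one attempt and no reset: what is moved stays moved. The work goes in short steps, Python scripts to look and compute and a tool call to move; the robot and the scene stay as the last step left them, time stands still between calls to the robot, and variables do not carry over. Pictures are saved under pics/ and viewed, at most 13 in all, crops included, and the job is handed in when it is done.

Besides the shell and the picture viewer there is one more tool, called in YAML: its name, and indented under it one key for each argument. move_arm: Moves the arm, as the interface text tells. Its arguments: {"type":"object","properties":{"fingers":{"type":"array","items":{"type":"number"}},"travel":{"type":"array","items":{"type":"array","items":{"type":"number"}}},"dr":{"type":"array","items":{"type":"array","items":{"type":"number"}}}},"required":["fingers","travel","dr"]}

```bash
mkdir -p pics
python3 - <<'E'
from bench import arm
import cv2,numpy as np
for n in ("scene","side"):
    im=arm.get_image(n); cv2.imwrite(f"pics/{n}0.png",im[:,:,::-1])
    c=arm.camera_model(n); print(n,np.round(c["intrinsics"],1).tolist(),np.round(c["pose"],3).tolist(), [k for k in c])
s=arm.read_state(); print(s)
print(np.round(arm.camera_model("wrist")["pose"],3).tolist(), arm.camera_model("wrist")["intrinsics"])
E
```

```text
scene [[498.7, 0.0, 277.3], [0.0, 498.7, 209.7], [0.0, 0.0, 1.0]] [[0.751, -0.52, 0.408, 1046.499], [0.661, 0.603, -0.447, -527.986], [-0.013, 0.605, 0.796, 1148.402], [0.0, 0.0, 0.0, 1.0]] ['intrinsics', 'pose']
side [[424.7, 0.0, 277.8], [0.0, 424.7, 210.0], [0.0, 0.0, 1.0]] [[0.982, 0.128, -0.139, 393.22], [-0.188, 0.614, -0.766, -613.196], [-0.012, 0.779, 0.627, 636.319], [0.0, 0.0, 0.0, 1.0]] ['intrinsics', 'pose']
{'clock': 0.1, 'joints': array([ 1.36361410e+00,  3.85466425e-01,  6.77578943e-03, -4.28642464e-04,
       -1.19397405e+00, -2.58619185e-01]), 'joint_vel': array([ 0.0002503 , -0.00286561,  0.00482826,  0.00049149, -0.00124738,
       -0.00038584]), 'joint_efforts': array([-5.29228837e-04, -3.93316054e+01,  1.88930440e+01,  4.19803396e+00,
       -2.55985200e-03,  7.60633753e-06]), 'position': array([280.59018561, 558.27598872, 403.74477892]), 'ee_rot': array([ 9.72982313e-01, -2.30877688e-01, -1.75121479e-04,  9.38993872e-04]), 'contact_force': array([ 0.15061575,  0.01387926, -0.05260122]), 'wrist_torque': array([-0.02206809,  0.03483504, -0.0462333 ]), 'grasp_force': 0.0, 'gripper_width': 85.51815534578543}
[[-0.449, 0.851, 0.273, 350.358], [-0.894, -0.428, -0.134, 523.305], [0.002, -0.304, 0.953, 372.225], [0.0, 0.0, 0.0, 1.0]] [[341.61401265   0.         283.08380201]
 [  0.         341.61401265 211.43618734]
 [  0.           0.           1.        ]]
```

View pics/scene0.png

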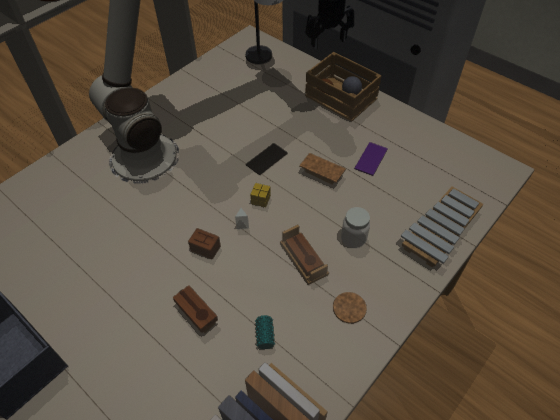

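View pics/side0.png

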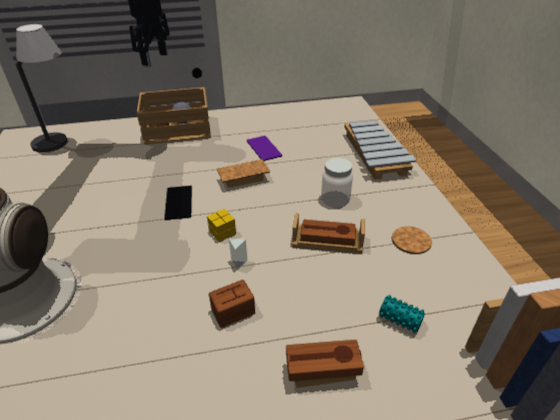

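The scene view shows the candidates for the liner: cork rectangle on a plinth (322,169), black sheet (267,158), purple sheet (371,159) and round cork (350,307). Only the first is a rectangular cork sheet on a plinth. The cradle is at (303,254) and the loose oak tile at (196,309). In the side view these are at (243,174), (328,235) and (324,361). I'll measure them by colour and make an enlarged crop to confirm.

```bash
cat > h.py <<'E'
from bench import arm
import numpy as np, cv2
def ray(name,uv,cm=None):
    c=cm or arm.camera_model(name); K=np.array(c["intrinsics"]);P=np.array(c["pose"])
    uv=np.atleast_2d(np.asarray(uv,float)); d=np.c_[uv,np.ones(len(uv))]@np.linalg.inv(K).T
    d=d*[1,-1,-1]; return P[:3,3],d@P[:3,:3].T
def onplane(name,uv,z,cm=None):
    o,d=ray(name,uv,cm); return (o+d*((z-o[2])/d[:,2])[:,None])[:,:2]
def proj(name,p,cm=None):
    c=cm or arm.camera_model(name); P=np.array(c["pose"]); q=(np.atleast_2d(p)-P[:3,3])@P[:3,:3]
    q=q*[1,-1,-1]; q=q@np.array(c["intrinsics"]).T; return q[:,:2]/q[:,2:]
def rect(pts):
    (c,(w,h),a)=cv2.minAreaRect(np.float32(pts))
    if w<h: w,h,a=h,w,a+90
    a=(a+90)%180-90
    return np.round([*c,w,h,a],1)
E
python3 - <<'E'
from h import *
ims={n:cv2.imread(f"pics/{n}0.png") for n in("scene","side")}
W={"liner":((322,169),(243,174),34),"cradle":((303,254),(328,235),36),"upper":((196,309),(324,361),52),"jar":((356,217),(338,167),100),"cube":((260,195),(222,225),40),"prism":((241,218),(238,251),30),"drum":((205,243),(232,302),50),"roller":((265,331),(402,313),22)}
for k,(a,b,z) in W.items():
    print(k,onplane("scene",a,z).round(),onplane("side",b,z).round())
rows=[]
for n,cs in(("scene",[(322,169),(303,254),(196,309)]),("side",[(243,174),(328,235),(324,361)])):
    rows.append(np.hstack([cv2.resize(ims[n][max(y-40,0):y+40,x-44:x+44],(266,242),interpolation=cv2.INTER_CUBIC) for x,y in cs]))
cv2.imwrite("pics/crop1.png",np.vstack(rows))
for n,x,y in(("scene",322,169),("side",243,174),("scene",303,254),("scene",196,309)):
    print(n,x,y,cv2.cvtColor(ims[n][y-3:y+4,x-3:x+4],cv2.COLOR_BGR2HSV).reshape(-1,3).mean(0).round())
E
```

```text
liner [[476. 300.]] [[468. 283.]]
cradle [[624.  32.]] [[613.  17.]]
upper [[ 535. -265.]] [[ 523. -273.]]
jar [[680. 177.]] [[677. 168.]]
cube [[406. 102.]] [[398.  89.]]
prism [[416.  13.]] [[423.  13.]]
drum [[ 412. -118.]] [[ 397. -131.]]
roller [[ 688. -188.]] [[ 689. -192.]]
scene 322 169 [ 14. 132. 100.]
side 243 174 [ 15. 150. 151.]
scene 303 254 [ 11. 104.  79.]
scene 196 309 [ 10. 132.  63.]
```

View pics/crop1.png

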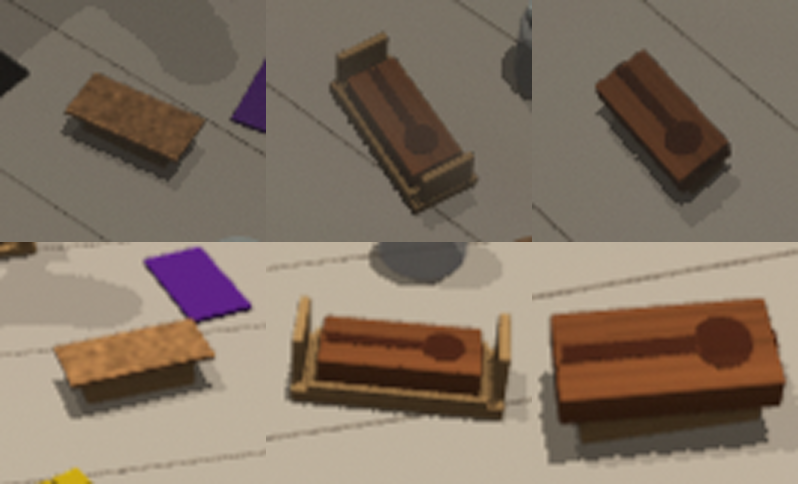

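The crop confirms it: top left is the speckled cork sheet on its plinth, with the black and purple sheets beside it excluded. Top middle is the cradle with its tile, and top right is the loose oak tile on its plinth. I'll move above the liner to measure with the wrist camera.

move_arm:
  fingers: [85,85,85,85,85,85,85,85,85]
  travel:
    - [293,150,34]
    - [293,150,34]
    - [293,150,34]
    - [293,150,34]
    - [293,150,34]
    - [293,150,34]
    - [293,150,34]
    - [293,150,34]
    - [293,150,34]
  dr:
    - [0,0,0]
    - [0,0,0]
    - [0,0,0]
    - [0,0,0]
    - [0,0,0]
    - [0,0,0]
    - [0,0,0]
    - [0,0,0]
    - [0,0,0]

```text
clock: 1.0
position: [475.4, 292.2, 370.3]
ee_rot: [0.973, -0.232, -0.0, 0.0]
contact_force: [-0.5, -0.5, -0.1]
gripper_width: 84.9
grasp_force: 0.0
```

Run:
```python
from h import *
import pickle
cm=arm.camera_model("wrist"); im=arm.get_image("wrist")[:,:,::-1]
cv2.imwrite("pics/w1.png",im); pickle.dump(cm,open("w1.pkl","wb"))
s=arm.read_state(); print(s["clock"],s["position"],s["ee_rot"],s["joints"])
print(cm["pose"])
```

```text
1.05 [475.01560208 292.8926479  370.51498722] [ 9.72968035e-01 -2.30939762e-01 -1.42216197e-04  9.69594178e-05] [ 8.42912906e-01  2.99069905e-01 -2.10037130e-01 -1.81172200e-04
 -1.06199503e+00  2.61884806e-01]
[[-4.49942267e-01  8.50469880e-01  2.72493924e-01  5.45084887e+02]
 [-8.93056901e-01 -4.28878800e-01 -1.36060081e-01  2.57143533e+02]
 [ 1.15186654e-03 -3.04571761e-01  9.52488696e-01  3.38748278e+02]
 [ 0.00000000e+00  0.00000000e+00  0.00000000e+00  1.00000000e+00]]
```

View pics/w1.png

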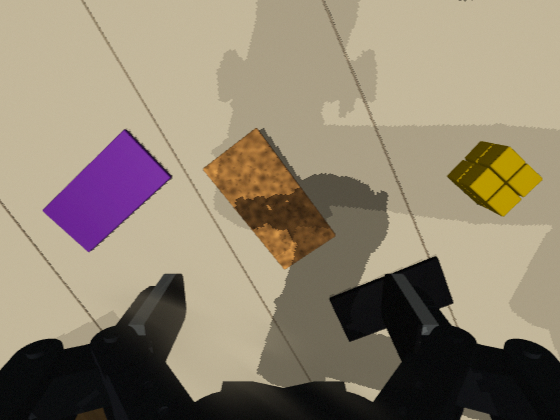

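The wrist view shows the cork liner whole at about (270,198), partly shaded. Purple is at (107,190), black at (392,297) and the cube at (495,178).

```bash
cat >> h.py <<'E'
def blob(im,near,lo,hi):
    m=cv2.inRange(cv2.cvtColor(im,cv2.COLOR_BGR2HSV),lo,hi)
    m=cv2.morphologyEx(m,cv2.MORPH_CLOSE,np.ones((5,5)));m=cv2.morphologyEx(m,cv2.MORPH_OPEN,np.ones((5,5)))
    cs,_=cv2.findContours(m,cv2.RETR_EXTERNAL,cv2.CHAIN_APPROX_NONE)
    return max(cs,key=lambda c:cv2.pointPolygonTest(c,near,True))[:,0,:]
E
python3 - <<'E'
from h import *
import pickle
cm=pickle.load(open("w1.pkl","rb")); im=cv2.imread("pics/w1.png")
h=cv2.cvtColor(im,cv2.COLOR_BGR2HSV)
for x,y in((250,170),(265,210),(280,240),(320,230),(200,250),(350,190),(275,145)): print(x,y,h[y,x])
for smin in(110,130,150):
    c=blob(im,(270,198),(4,smin,20),(22,255,255)); print(cv2.contourArea(c),rect(onplane("wrist",c+0.5,34,cm)))
    print(rect(onplane("wrist",c,34,cm)), cv2.boxPoints(cv2.minAreaRect(c)).round().tolist())
E
```

```text
250 170 [ 16 169 158]
265 210 [ 16 170  66]
280 240 [ 16 167 165]
320 230 [ 16 175  92]
200 250 [ 22  51 196]
350 190 [22 55 84]
275 145 [ 20  60 128]
8440.0 [469.8 306.7 125.3  61.7   9.5]
[470.5 306.9 125.2  61.7   9.5] [[202.0, 168.0], [256.0, 127.0], [337.0, 234.0], [283.0, 275.0]]
8352.0 [469.9 306.6 125.   61.2   9.6]
[470.5 306.8 124.9  61.2   9.6] [[202.0, 167.0], [256.0, 127.0], [336.0, 235.0], [281.0, 275.0]]
8256.0 [469.9 306.6 124.3  61.    9.5]
[470.5 306.8 124.2  61.    9.5] [[203.0, 168.0], [256.0, 128.0], [336.0, 234.0], [282.0, 274.0]]
```

move_arm:
  fingers: [85,85,85,85,85,85,85]
  travel:
    - [-10.7,-10.2,130]
    - [-10.7,-10.2,130]
    - [-10.7,-10.2,130]
    - [-10.7,-10.2,130]
    - [-10.7,-10.2,130]
    - [-10.7,-10.2,130]
    - [-10.7,-10.2,130]
  dr:
    - [0,0,-0.632]
    - [0,0,-0.632]
    - [0,0,-0.632]
    - [0,0,-0.632]
    - [0,0,-0.632]
    - [0,0,-0.632]
    - [0,0,-0.632]

```text
clock: 1.75
position: [469.6, 307.7, 240.9]
ee_rot: [0.997, 0.083, 0.0, -0.0]
contact_force: [0.3, 0.3, 0.7]
gripper_width: 84.9
grasp_force: 0.0
```

```bash
cat >> h.py <<'E'
from scipy.spatial.transform import Rotation as Ro
def go(x,y,z,yaw):
    "shift/turn in tool axes to TCP x,y,z, tool down, tool y axis at world angle yaw deg"
    s=arm.read_state(); R=Ro.from_quat(s["ee_rot"]); c=np.radians(yaw)
    Y=np.array([np.cos(c),np.sin(c),0]); Z=np.array([0,0,-1.]); T=Ro.from_matrix(np.c_[np.cross(Y,Z),Y,Z])
    print("at",s["clock"],s["position"].round(1),"yawY",np.degrees(np.arctan2(*R.as_matrix()[1::-1,1])).round(2),"tilt",R.as_matrix()[:2,2].round(3))
    print("travel",R.inv().apply(np.array([x,y,z])-s["position"]).round(1),"dr",(R.inv()*T).as_rotvec().round(3))
E
python3 - <<'E'
from h import *
import pickle
cm=arm.camera_model("wrist"); im=arm.get_image("wrist")[:,:,::-1]; cv2.imwrite("pics/w2.png",im)
p=proj("wrist",[470,306.8,34],cm)[0]; print(p)
c=blob(im.copy(),(float(p[0]),float(p[1])),(4,120,20),(22,255,255)); print(rect(onplane("wrist",c+.5,34,cm)),c.min(0),c.max(0))
go(470,306.8,184,-80.5)
E
```

```text
[284.78926805 248.82395248]
[470.5 307.3 124.9  61.3   9.6] [224 133] [344 341]
at 1.8 [469.8 307.5 241. ] yawY -80.44 tilt [0.    0.001]
travel [ 0.1  0.8 57. ] dr [-0.    -0.001  0.001]
```

move_arm:
  fingers: [85,85,85,85,50,50,50,50,50,50]
  travel:
    - [0.5,0.3,25]
    - [0.5,0.3,45]
    - [0.5,0.3,57]
    - [0.5,0.3,57]
    - [0.5,0.3,57]
    - [0.5,0.3,57]
    - [0.5,0.3,57]
    - [0.5,0.3,57]
    - [0.5,0.3,57]
    - [0.5,0.3,57]
  dr:
    - [0,0,0]
    - [0,0,0]
    - [0,0,0]
    - [0,0,0]
    - [0,0,0]
    - [0,0,0]
    - [0,0,0]
    - [0,0,0]
    - [0,0,0]
    - [0,0,0]

```text
clock: 2.8
position: [471.1, 307.0, 185.2]
ee_rot: [0.997, 0.083, 0.001, -0.001]
contact_force: [-1.6, 0.5, 6.7]
gripper_width: 60.7
grasp_force: 65.1
```

move_arm:
  fingers: [50,50,50,50,50,50,50]
  travel:
    - [0,0,-8]
    - [0,0,-25]
    - [0,0,-50]
    - [0,0,-80]
    - [0,0,-115]
    - [0,0,-115]
    - [0,0,-115]
  dr:
    - [0,0,0]
    - [0,0,0]
    - [0,0,0]
    - [0,0,0]
    - [0,0,0]
    - [0,0,0]
    - [0,0,0]

```text
clock: 3.5
position: [470.4, 306.3, 299.8]
ee_rot: [0.997, 0.083, 0.001, -0.001]
contact_force: [0.7, 0.1, -1.5]
gripper_width: 60.5
grasp_force: 64.9
```

Run:
```python
from h import *
im=arm.get_image("wrist")[:,:,::-1]; sd=arm.get_image("side")[:,:,::-1]
cv2.imwrite("pics/g1.png",np.hstack([cv2.resize(im,(400,300)),sd[60:260,100:367][:,:,:].copy() if 0 else cv2.resize(sd[20:220,120:387],(400,300))]))
go(610,20,300,-90)
```

```text
at 3.6 [470.2 306.  297.9] yawY -80.5 tilt [-0.002 -0.001]
travel [ 90.7 305.2  -2. ] dr [0.001 0.002 0.166]
```

View pics/g1.png

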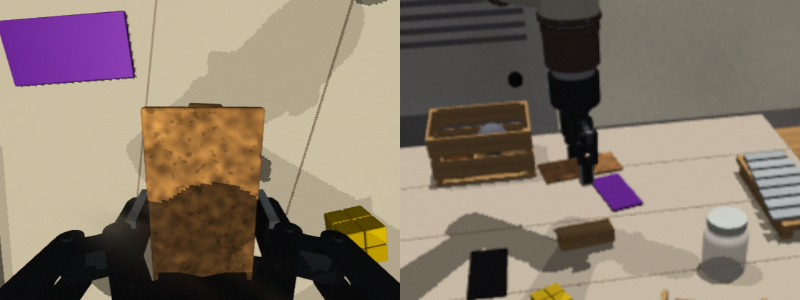

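The liner is held level and square between the pads (wrist view, left half of the picture). I'll stop to the side of the cradle so the wrist camera sees it past the liner.

move_arm:
  fingers: [50,50,50,50,50,50,50,50]
  travel:
    - [8,35,-30]
    - [16,70,-60]
    - [24,105,-90]
    - [30,135,-115]
    - [35,154,-132]
    - [35,154,-132]
    - [35,154,-132]
    - [35,154,-132]
  dr:
    - [0,0,0.03]
    - [0,0,0.07]
    - [0,0,0.11]
    - [0,0,0.15]
    - [0,0,0.166]
    - [0,0,0.166]
    - [0,0,0.166]
    - [0,0,0.166]

```text
clock: 4.4
position: [530.2, 161.0, 428.7]
ee_rot: [1.0, 0.0, -0.002, 0.001]
contact_force: [-0.4, -0.6, -0.7]
gripper_width: 60.6
grasp_force: 65.2
```

Run:
```python
from h import *
import pickle
cm=arm.camera_model("wrist"); im=arm.get_image("wrist")[:,:,::-1].copy()
cv2.imwrite("pics/w3.png",im); pickle.dump(cm,open("w3.pkl","wb"))
go(530,160,430,-90)
p=proj("wrist",[615,24,36],cm)[0]; print(p)
u=slice(max(int(p[0])-90,0),int(p[0])+90),slice(max(int(p[1])-110,0),int(p[1])+110)
cr=im[u[1],u[0]]; print(u); 
cv2.imwrite("pics/w3v.png",np.hstack([cv2.resize(im,(420,315)),cv2.resize(cr,(int(cr.shape[1]*315/cr.shape[0]),315))]))
```

```text
at 4.45 [530.3 161.1 428.8] yawY -89.93 tilt [-0.003 -0.002]
travel [-0.3  1.1 -1.2] dr [0.002 0.003 0.001]
[419.5148724   94.02197132]
(slice(329, 509, None), slice(0, 204, None))
```

View pics/w3v.png

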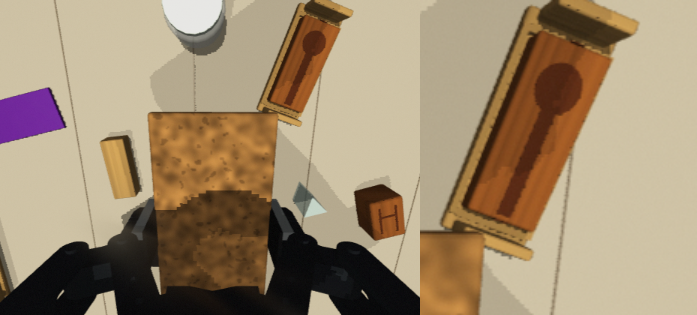

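The wrist view shows the cradle with its tile at about (405,80) in full-size pixels, turned roughly -20° from world x, with the tile's whole top visible. I'll measure the tile top by colour.

Run:
```python
from h import *
import pickle
cm=pickle.load(open("w3.pkl","rb")); im=cv2.imread("pics/w3.png"); h=cv2.cvtColor(im,cv2.COLOR_BGR2HSV)
for y in(50,95,120): print(y,[tuple(int(v) for v in h[y,x]) for x in range(350,465,5)])
for hi in(11,13,15):
  for v in (40,90,110):
    c=blob(im,(405.,85.),(3,130,v),(hi,255,255)); print(hi,v,cv2.contourArea(c),rect(onplane("wrist",c+.5,36,cm)),c.min(0),c.max(0))
```

```text
50 [(21, 55, 180), (21, 54, 180), (21, 55, 181), (21, 52, 180), (20, 52, 181), (22, 54, 179), (16, 146, 68), (18, 153, 165), (11, 186, 48), (12, 197, 114), (12, 197, 127), (12, 205, 108), (9, 189, 81), (9, 185, 80), (10, 199, 77), (9, 194, 84), (10, 197, 92), (13, 200, 159), (13, 195, 171), (13, 194, 163), (21, 51, 206), (22, 51, 205), (21, 50, 206)]
95 [(19, 55, 182), (20, 54, 181), (20, 59, 168), (18, 153, 167), (17, 154, 142), (13, 214, 68), (12, 195, 136), (12, 194, 130), (13, 197, 133), (12, 199, 133), (9, 195, 77), (10, 191, 80), (13, 195, 141), (12, 197, 136), (13, 196, 169), (13, 196, 160), (21, 52, 207), (22, 49, 207), (21, 51, 207), (22, 50, 206), (21, 51, 206), (21, 51, 206), (21, 51, 206)]
120 [(21, 59, 169), (18, 152, 168), (17, 158, 116), (12, 198, 76), (13, 194, 160), (13, 199, 151), (12, 199, 155), (13, 195, 144), (9, 195, 90), (10, 191, 88), (13, 196, 168), (13, 195, 156), (13, 197, 164), (15, 186, 167), (21, 51, 207), (19, 68, 164), (22, 49, 205), (22, 52, 206), (21, 51, 206), (21, 52, 207), (22, 50, 208), (21, 51, 208), (21, 52, 207)]
11 40 1414.5 [614.6  36.2  98.8  29.5 -12.3] [379  41] [433 140]
11 90 204.0 [646.1  20.4  20.8  11.6  -1.7] [420  48] [433  71]Traceback (most recent call last):
  File "<stdin>", line 7, in <module>
  File "h.py", line 21, in blob
    return max(cs,key=lambda c:cv2.pointPolygonTest(c,near,True))[:,0,:]
           ~~~^^^^^^^^^^^^^^^^^^^^^^^^^^^^^^^^^^^^^^^^^^^^^^^^^^^
ValueError: max() iterable argument is empty
```

```bash
cat >> h.py <<'E'
def oak(im,near,v=95,roi=None):
    h=cv2.cvtColor(im,cv2.COLOR_BGR2HSV)
    m=cv2.inRange(h,(11,175,v),(15,255,255))|cv2.inRange(h,(4,170,60),(10,255,255))
    m=cv2.morphologyEx(m,cv2.MORPH_CLOSE,np.ones((3,3)));m=cv2.morphologyEx(m,cv2.MORPH_OPEN,np.ones((3,3)))
    cs,_=cv2.findContours(m,cv2.RETR_EXTERNAL,cv2.CHAIN_APPROX_NONE)
    return max(cs,key=lambda c:cv2.pointPolygonTest(c,near,True))[:,0,:]
E
python3 - <<'E'
from h import *
import pickle
cm=pickle.load(open("w3.pkl","rb")); im=cv2.imread("pics/w3.png")
for v in(80,90,100,110):
    c=oak(im,(400.,90.),v); print(v,cv2.contourArea(c),rect(onplane("wrist",c+.5,36,cm)),c.min(0),c.max(0))
vis=im[0:180,340:490].copy(); cv2.drawContours(vis,[c-[340,0]],-1,(0,255,0),1)
cv2.imwrite("pics/w3c.png",cv2.resize(vis,None,fx=3.3,fy=3.3))
E
```

```text
80 5775.5 [619.8  39.5 113.8  49.1 -19.2] [360  20] [452 149]
90 5736.0 [619.7  39.5 113.6  49.1 -19.1] [361  20] [452 149]
100 5693.0 [620.1  39.1 112.8  48.4 -19.4] [361  21] [452 149]
110 5655.0 [620.   39.  112.8  48.2 -19.5] [361  21] [452 149]
```

View pics/w3c.png

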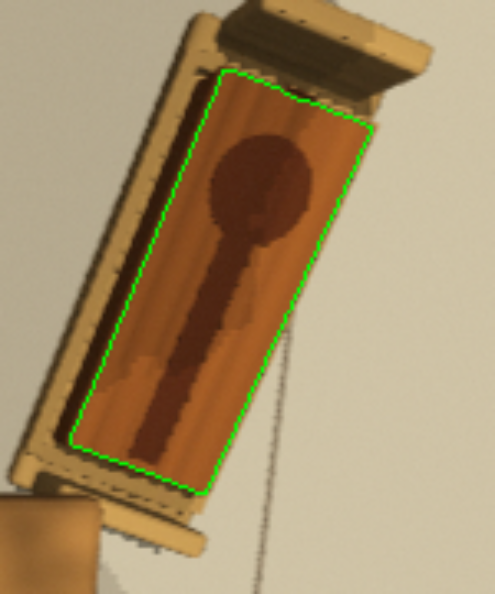

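The contour fits the tile top exactly, giving centre (620,39.3) and yaw -19.2°. I'll move above it.

Run:
```python
from h import *
go(620.2,39.2,270,-109.2)
```

```text
at 4.45 [530.3 161.1 428.8] yawY -89.93 tilt [-0.003 -0.002]
travel [ 90.3 121.8 158.7] dr [0.002 0.003 0.336]
```

move_arm:
  fingers: [50,50,50,50,50,50,50,50,50]
  travel:
    - [20,25,30]
    - [40,55,60]
    - [60,85,90]
    - [75,105,120]
    - [90,122,145]
    - [90,122,158]
    - [90,122,158]
    - [90,122,158]
    - [90,122,158]
  dr:
    - [0,0,0.08]
    - [0,0,0.16]
    - [0,0,0.23]
    - [0,0,0.3]
    - [0.001,0.002,0.336]
    - [0.001,0.002,0.336]
    - [0.001,0.002,0.336]
    - [0.001,0.002,0.336]
    - [0.001,0.002,0.336]

```text
clock: 5.35
position: [620.7, 39.6, 274.3]
ee_rot: [0.986, -0.166, 0.002, -0.001]
contact_force: [-1.2, 0.4, 0.3]
gripper_width: 60.4
grasp_force: 65.1
```

Run:
```python
from h import *
go(620.2,39.2,196,-109.2)
sd=arm.get_image("side")[:,:,::-1]; cv2.imwrite("pics/s2.png",cv2.resize(sd[80:300,220:450],None,fx=2.6,fy=2.6))
```

```text
at 5.35 [620.7  39.6 274.3] yawY -109.12 tilt [0.005 0.001]
travel [-0.7  0.8 78.2] dr [-0.003 -0.004  0.001]
```

View pics/s2.png

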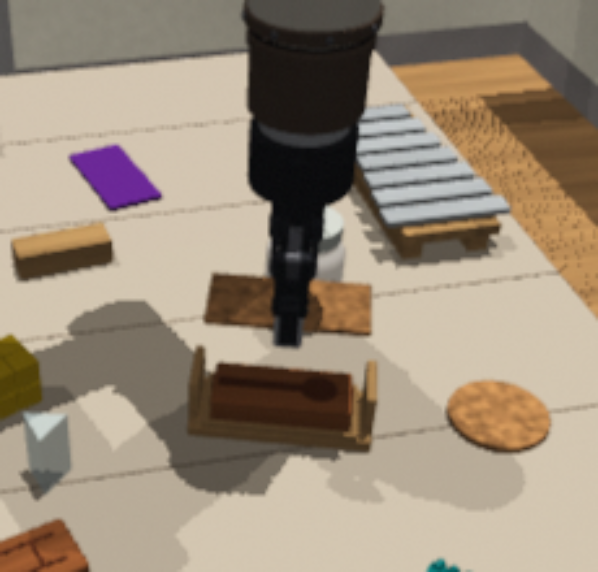

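The liner is held level over the cradle, in line with it. I'll descend slowly.

move_arm:
  fingers: [50,50,50,50,50,50]
  travel:
    - [0,0,20]
    - [0,0.4,40]
    - [-0.4,0.4,58]
    - [-0.4,0.4,70]
    - [-0.4,0.4,75]
    - [-0.4,0.4,75]
  dr:
    - [0,0,0]
    - [-0.003,-0.004,0]
    - [-0.003,-0.004,0]
    - [-0.003,-0.004,0]
    - [-0.003,-0.004,0]
    - [-0.003,-0.004,0]

```text
clock: 6.0
position: [620.4, 38.5, 197.8]
ee_rot: [0.986, -0.167, -0.001, 0.001]
contact_force: [0.4, -0.4, -0.5]
gripper_width: 60.6
grasp_force: 65.1
```

Run:
```python
from h import *
go(620.2,39.2,193.2,-109.2)
print(arm.read_state()["contact_force"])
```

```text
at 6.0 [620.4  38.5 197.8] yawY -109.21 tilt [-0.003 -0.001]
travel [-0.4 -0.6  4.6] dr [ 0.002  0.002 -0.   ]
[ 0.38188316 -0.39718278 -0.52546248]
```

move_arm:
  fingers: [50,50,50,50]
  travel:
    - [0,-0.3,1.5]
    - [0,-0.3,3]
    - [0,-0.3,4]
    - [0,-0.3,4]
  dr:
    - [0,0,0]
    - [0.001,0.001,0]
    - [0.001,0.001,0]
    - [0.001,0.001,0]

```text
clock: 6.4
position: [620.4, 38.5, 193.9]
ee_rot: [0.986, -0.167, -0.001, 0.0]
contact_force: [-0.3, -0.4, -0.6]
gripper_width: 60.3
grasp_force: 65.1
```

move_arm:
  fingers: [50,50,50,50]
  travel:
    - [0,0,0.5]
    - [0,0,1]
    - [0,0,1.5]
    - [0,0,1.5]
  dr:
    - [0,0,0]
    - [0,0,0]
    - [0,0,0]
    - [0,0,0]

```text
clock: 6.8
position: [620.5, 38.6, 193.4]
ee_rot: [0.986, -0.167, -0.0, 0.0]
contact_force: [-2.3, 0.3, 5.6]
gripper_width: 60.1
grasp_force: 65.7
```

Contact (5.6 N). I'll release slowly, then rise.

move_arm:
  fingers: [63,66,70,75,80,85,85,85,85]
  travel:
    - [0,0,0]
    - [0,0,0]
    - [0,0,0]
    - [0,0,0]
    - [0,0,0]
    - [0,0,0]
    - [0,0,-10]
    - [0,0,-30]
    - [0,0,-60]
  dr:
    - [0,0,0]
    - [0,0,0]
    - [0,0,0]
    - [0,0,0]
    - [0,0,0]
    - [0,0,0]
    - [0,0,0]
    - [0,0,0]
    - [0,0,0]

```text
clock: 7.7
position: [620.0, 38.4, 251.9]
ee_rot: [0.986, -0.167, -0.002, 0.001]
contact_force: [0.8, 0.3, -0.6]
gripper_width: 85.3
grasp_force: 0.0
```

Run:
```python
from h import *
go(600,120,380,-109.2)
```

```text
at 7.7 [620.   38.4 251.9] yawY -109.25 tilt [-0.005 -0.001]
travel [ -46.3  -70.1 -128.1] dr [ 0.003  0.004 -0.001]
```

move_arm:
  fingers: [85,85,85,85,85]
  travel:
    - [-15,0,-40]
    - [-30,0,-80]
    - [-30,0,-120]
    - [-30,0,-120]
    - [-30,0,-120]
  dr:
    - [0,0,0]
    - [0.002,0.003,0]
    - [0.002,0.003,0]
    - [0.002,0.003,0]
    - [0.002,0.003,0]

```text
clock: 8.2
position: [592.0, 48.4, 374.3]
ee_rot: [0.986, -0.167, 0.003, -0.002]
contact_force: [-0.7, 0.2, -0.7]
gripper_width: 85.0
grasp_force: 0.0
```

Run:
```python
from h import *
import pickle
cm=arm.camera_model("wrist"); im=arm.get_image("wrist")[:,:,::-1].copy()
cv2.imwrite("pics/w4.png",im); pickle.dump(cm,open("w4.pkl","wb"))
p=proj("wrist",[620,39,42],cm)[0]; print(p)
h=cv2.cvtColor(im,cv2.COLOR_BGR2HSV)
c=blob(im,tuple(map(float,p)),(4,120,20),(17,255,255)); print(rect(onplane("wrist",c+.5,42,cm)),c.min(0),c.max(0))
go(530,-268,300,-90)
x,y=p.astype(int); cv2.imwrite("pics/w4v.png",cv2.resize(im[max(y-120,0):y+120,max(x-120,0):x+120],(600,600)))
```

```text
[284.20261627 161.81119979]
[615.3  39.7 146.7  61.5 -19.4] [249  78] [321 243]
at 8.25 [591.9  48.3 372.6] yawY -109.26 tilt [0.002 0.001]
travel [ 45.8 319.2  72. ] dr [-0.002 -0.002 -0.336]
```

View pics/w4v.png

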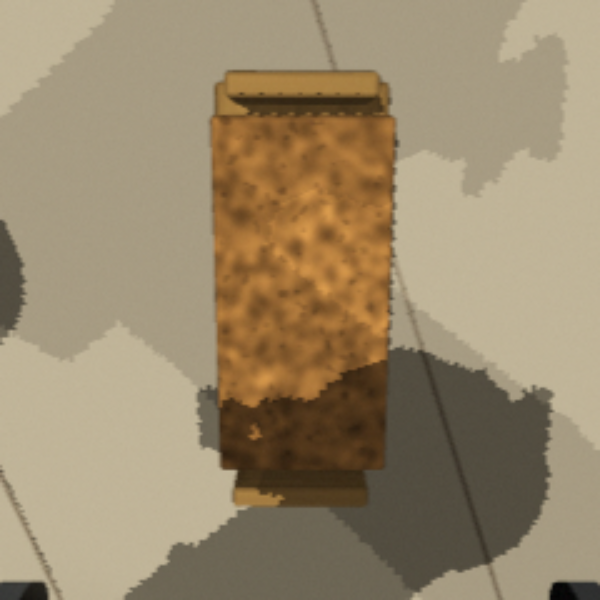

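The liner lies flat and square between the stops. In the crop its corners are (212,116), (396,116), (221,469) and (386,469); the stop tops run across at about y 84 and y 497. I'll check centring from these.

Run:
```python
from h import *
import pickle
cm=pickle.load(open("w4.pkl","rb")); o=np.array([164,41])
f=lambda p,z: onplane("wrist",np.array(p)/2.5+o,z,cm)
L=f([(212,116),(396,116),(221,469),(386,469)],42); print("liner",rect(L))
S=f([(225,73),(383,73),(225,96),(383,96)],52); B=f([(233,488),(368,488),(233,506),(368,506)],52)
print("stops",rect(S),rect(B),"mid",(S.mean(0)+B.mean(0))/2, "len",np.linalg.norm(S.mean(0)-B.mean(0)), "yaw",np.degrees(np.arctan2(*(S.mean(0)-B.mean(0))[::-1])))
```

```text
liner [619.2  38.1 124.8  62.  -19.1]
stops [686.6  14.7  50.3   6.8  70.8] [553.8  62.   49.7   7.1  70.9] mid [620.156627    38.36283749] len 140.9513855234873 yaw -19.587392083785026
```

Liner centre is within about 1 mm of the cradle centre (620.2,38.4), yaw about -19.3°. Next, the upper tile.

move_arm:
  fingers: [85,85,85,85,85,85,85,85,85,85]
  travel:
    - [17,319,20]
    - [17,319,20]
    - [17,319,20]
    - [17,319,20]
    - [17,319,20]
    - [17,319,20]
    - [17,319,20]
    - [17,319,20]
    - [17,319,20]
    - [17,319,20]
  dr:
    - [0,0,-0.336]
    - [0,0,-0.336]
    - [0,0,-0.336]
    - [0,0,-0.336]
    - [0,0,-0.336]
    - [0,0,-0.336]
    - [0,0,-0.336]
    - [0,0,-0.336]
    - [0,0,-0.336]
    - [0,0,-0.336]

```text
clock: 9.25
position: [503.6, -257.6, 351.2]
ee_rot: [1.0, 0.001, 0.0, -0.001]
contact_force: [-0.2, 0.1, 0.0]
gripper_width: 84.6
grasp_force: 0.0
```

Run:
```python
from h import *
import pickle
cm=arm.camera_model("wrist"); im=arm.get_image("wrist")[:,:,::-1].copy()
cv2.imwrite("pics/w5.png",im); pickle.dump(cm,open("w5.pkl","wb"))
p=proj("wrist",[530,-268,52],cm)[0]; print(p); go(530,-268,240,-90)
for v in(80,90,100,110):
    c=oak(im,tuple(map(float,p)),v); print(v,cv2.contourArea(c),rect(onplane("wrist",c+.5,52,cm)),c.min(0),c.max(0))
```

```text
[296.54496743 171.02737832]
at 9.3 [ 503.7 -257.4  351.4] yawY -89.9 tilt [0.001 0.001]
travel [ 26.1  10.8 111.4] dr [-0.001 -0.001  0.002]
80 7410.0 [ 525.7 -263.1  112.    48.6   -6.2] [256 100] [329 243]
90 6185.0 [ 538.2 -264.3   86.7   48.7   -5.9] [257 100] [329 210]
100 6166.0 [ 538.1 -264.3   86.6   48.6   -5.9] [257 100] [329 210]
110 6121.5 [ 538.  -264.5   86.6   48.5   -6.2] [257 100] [329 210]
```

move_arm:
  fingers: [85,85,85,85,85]
  travel:
    - [22,5.6,40]
    - [22,5.6,80]
    - [22,5.6,100]
    - [22,5.6,100]
    - [22,5.6,100]
  dr:
    - [0,0,0.11]
    - [0,0,0.11]
    - [0,0,0.11]
    - [0,0,0.11]
    - [0,0,0.11]

```text
clock: 9.8
position: [526.3, -263.2, 252.4]
ee_rot: [0.999, -0.054, 0.001, -0.0]
contact_force: [0.9, -0.0, 0.2]
gripper_width: 84.7
grasp_force: 0.0
```

Run:
```python
from h import *
import pickle
cm=pickle.load(open("w5.pkl","rb")); im=cv2.imread("pics/w5.png")
for v in(50,60,70):
    c=oak(im,(296.,150.),v); print(v,rect(onplane("wrist",c+.5,52,cm)),c.min(0),c.max(0))
cm=arm.camera_model("wrist"); im=arm.get_image("wrist")[:,:,::-1].copy(); cv2.imwrite("pics/w6.png",im)
p=proj("wrist",[540,-264,52],cm)[0]
for v in(50,60,70,80):
    c=oak(im,tuple(map(float,p)),v); print(v,rect(onplane("wrist",c+.5,52,cm)),c.min(0),c.max(0))
go(525.3,-263.2,200,-96.2)
x0,y0=150,20
cv2.drawContours(im,[c],-1,(0,255,0),1); cv2.imwrite("pics/w6v.png",im)
```

```text
50 [ 525.7 -263.1  113.1   48.6   -6.2] [255 100] [329 243]
60 [ 525.8 -263.1  112.9   48.6   -6.2] [255 100] [329 243]
70 [ 525.6 -263.1  112.4   48.6   -6.2] [255 100] [329 243]
50 [ 527.7 -263.1  113.2   48.5   -6.1] [234 146] [331 340]
60 [ 527.7 -263.1  113.2   48.5   -6.1] [234 146] [331 340]
70 [ 527.  -263.1  111.8   48.5   -6.1] [234 149] [331 340]
80 [ 527.  -263.1  111.8   48.5   -6.1] [234 149] [331 340]
at 9.85 [ 526.5 -263.4  253.4] yawY -96.19 tilt [ 0.005 -0.   ]
travel [-1.5 -0.  53.4] dr [-0.    -0.005  0.   ]
```

View pics/w6v.png

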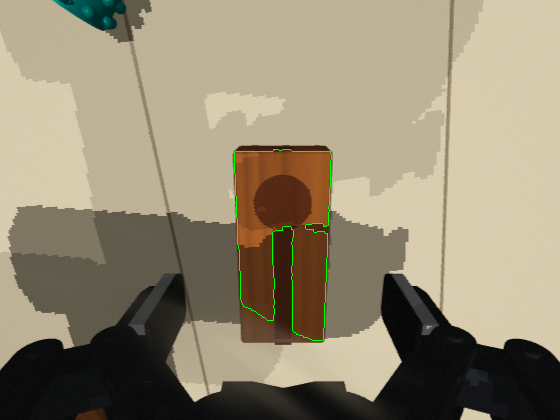

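The tile, at (283,245), is centred between the open fingers. Before choosing the grip height, I'll estimate where the fingertips really stand at this opening from the earlier side picture: the tip at crop (288,345) and the liner's near lower edge at (370,333).

Run:
```python
from h import *
o=np.array([220,80]); t=np.array([-.33,-.944]); c=np.array([620.7,39.6]); xd=np.array([.944,-.33])
def zat(px,d):
    O,D=ray("side",np.array(px)/2.6+o); D=D[0]
    # plane (p-c).t=d
    k=(d-(O[:2]-c)@t)/(D[:2]@t); p=O+k*D; return p.round(1)
for d in(31,38,45): print("tip",d,zat((288,345),d))
for px in((370,333),(206,321)): print("liner low edge",zat(px,31),"expect z",274.3-157.4)
```

```text
tip 31 [612.9   9.5 102.1]
tip 38 [610.6   2.9 107.8]
tip 45 [608.2  -3.7 113.5]
liner low edge [669.3 -10.2 120.1] expect z 116.9
liner low edge [553.2  30.3 118.9] expect z 116.9
```

The tips stand about 172 mm ahead of the TCP. I'll grip at TCP z 205, so the tips are about 4 mm above the tile's underside and clear of the liner when placed.

move_arm:
  fingers: [85,85,85,85,40,40,40,40,40,40]
  travel:
    - [0,0,20]
    - [0,0,38]
    - [0,0.2,47.5]
    - [0,0.2,47.5]
    - [0,0.2,47.5]
    - [0,0.2,47.5]
    - [0,0.2,47.5]
    - [0,0.2,47.5]
    - [0,0.2,47.5]
    - [0,0.2,47.5]
  dr:
    - [0,0,0]
    - [0,-0.003,0]
    - [0,-0.003,0]
    - [0,-0.003,0]
    - [0,-0.003,0]
    - [0,-0.003,0]
    - [0,-0.003,0]
    - [0,-0.003,0]
    - [0,-0.003,0]
    - [0,-0.003,0]

```text
clock: 10.85
position: [526.3, -264.1, 206.0]
ee_rot: [0.999, -0.055, 0.001, -0.0]
contact_force: [-0.5, 1.4, 5.7]
gripper_width: 48.6
grasp_force: 64.8
```

move_arm:
  fingers: [40,40,40,40,40,40,40]
  travel:
    - [0,0,-5]
    - [0,0,-20]
    - [0,0,-45]
    - [0,0,-75]
    - [0,0,-100]
    - [0,0,-100]
    - [0,0,-100]
  dr:
    - [0,0,0]
    - [0,0,0]
    - [0,0,0]
    - [0,0,0]
    - [0,0,0]
    - [0,0,0]
    - [0,0,0]

```text
clock: 11.55
position: [525.2, -264.0, 304.3]
ee_rot: [0.998, -0.055, -0.0, -0.001]
contact_force: [0.2, 0.6, -1.3]
gripper_width: 48.7
grasp_force: 64.2
```

Run:
```python
from h import *
cm=arm.camera_model("wrist");im=arm.get_image("wrist")[:,:,::-1].copy(); cv2.imwrite("pics/w7.png",im)
s=arm.read_state(); print(s["position"],s["gripper_width"])
z=s["position"][2]-178+24; p=proj("wrist",[*s["position"][:2],z],cm)[0]; print(p)
for v in(40,50,60):
  c=oak(im,(float(p[0]-25),float(p[1])),v); print(rect(onplane("wrist",c+.5,z,cm)),c.min(0),c.max(0))
go(620.2,38.4,300,-109.3)
```

```text
[ 525.00253367 -263.95012912  303.32959552] 48.475585862108666
[283.49946064 300.50403583]
[ 532.3 -264.7  102.9   49.1   -6.3] [217 158] [349 385]
[ 532.3 -264.7  102.9   49.1   -6.3] [217 158] [349 385]
[ 532.6 -264.7  102.4   49.    -6.2] [217 158] [349 384]
at 11.6 [ 525.  -264.   303.3] yawY -96.33 tilt [-0.003  0.002]
travel [  61.3 -311.     3.7] dr [-0.001  0.003  0.226]
```

move_arm:
  fingers: [40,40,40,40,40,40,40,40,40,40]
  travel:
    - [6,-30,3]
    - [14,-70,3]
    - [23,-115,3]
    - [32,-160,3]
    - [40,-205,3]
    - [48,-245,3]
    - [54,-280,3]
    - [58,-300,3]
    - [60.5,-311,3]
    - [60.5,-311,3]
  dr:
    - [0,0,0.02]
    - [0,0,0.05]
    - [0,0,0.08]
    - [0,0,0.11]
    - [0,0,0.14]
    - [0,0,0.17]
    - [0,0,0.2]
    - [0,0,0.22]
    - [0,0.002,0.226]
    - [0,0.002,0.226]

```text
clock: 12.6
position: [619.9, 39.3, 300.0]
ee_rot: [0.986, -0.166, -0.001, 0.0]
contact_force: [-1.1, -0.1, -1.2]
gripper_width: 48.8
grasp_force: 64.1
```

move_arm:
  fingers: [40,40,40,40,40]
  travel:
    - [0,0,10]
    - [0,0,25]
    - [0,0,40]
    - [0,0,48]
    - [0,0,48]
  dr:
    - [0,0,0]
    - [0,0,0]
    - [0,0,0]
    - [0,0,0]
    - [0,0,0]

```text
clock: 13.1
position: [619.2, 37.1, 251.7]
ee_rot: [0.986, -0.168, -0.001, 0.0]
contact_force: [-0.1, -0.5, -1.6]
gripper_width: 48.8
grasp_force: 64.1
```

Run:
```python
from h import *
go(619.4,38.7,220,-109.3)
sd=arm.get_image("side")[:,:,::-1]; cv2.imwrite("pics/s3.png",cv2.resize(sd[130:280,240:420],(600,500)))
```

```text
at 13.1 [619.2  37.1 251.7] yawY -109.33 tilt [-0.003 -0.   ]
travel [-0.2 -1.6 31.7] dr [ 0.001  0.003 -0.001]
```

View pics/s3.png

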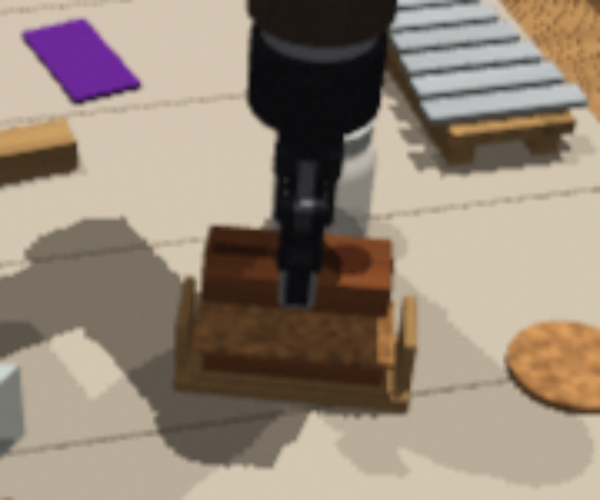

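The tile is level above the liner and in line with it, and the liner is flat in the cradle.

move_arm:
  fingers: [40,40,40,40,40,40]
  travel:
    - [0,-0.4,10]
    - [0,-0.8,18]
    - [0,-0.8,24]
    - [0,-0.8,27]
    - [0,-0.8,28]
    - [0,-0.8,28]
  dr:
    - [0,0,0]
    - [0.001,0.002,0]
    - [0.001,0.002,0]
    - [0.001,0.002,0]
    - [0.001,0.002,0]
    - [0.001,0.002,0]

```text
clock: 13.75
position: [620.3, 39.2, 225.6]
ee_rot: [0.986, -0.167, 0.002, -0.001]
contact_force: [0.4, 0.8, -0.9]
gripper_width: 48.7
grasp_force: 64.1
```

move_arm:
  fingers: [40,40,40,40]
  travel:
    - [0,0,1]
    - [0,0,2]
    - [0,0,2.5]
    - [0,0,2.5]
  dr:
    - [0,0,0]
    - [0,0,0]
    - [0,0,0]
    - [0,0,0]

```text
clock: 14.15
position: [620.2, 39.2, 223.1]
ee_rot: [0.986, -0.167, 0.002, -0.001]
contact_force: [0.3, 0.4, -1.7]
gripper_width: 48.6
grasp_force: 64.1
```

move_arm:
  fingers: [40,40,40,40,40]
  travel:
    - [-0.5,0.3,0.6]
    - [-0.5,0.3,1.2]
    - [-0.5,0.3,1.8]
    - [-0.5,0.3,2.3]
    - [-0.5,0.3,2.3]
  dr:
    - [0,0,0]
    - [0,0,0]
    - [0,0,0]
    - [0,0,0]
    - [0,0,0]

```text
clock: 14.65
position: [619.7, 39.1, 220.7]
ee_rot: [0.986, -0.167, 0.002, -0.001]
contact_force: [-0.3, 0.3, -0.9]
gripper_width: 48.4
grasp_force: 64.1
```

move_arm:
  fingers: [40,40,40,40,40]
  travel:
    - [0,0,0.4]
    - [0,0,0.8]
    - [0,0,1.2]
    - [0,0,1.5]
    - [0,0,1.5]
  dr:
    - [0,0,0]
    - [0,0,0]
    - [0,0,0]
    - [0,0,0]
    - [0,0,0]

```text
clock: 15.15
position: [619.7, 39.1, 220.0]
ee_rot: [0.986, -0.167, 0.002, -0.001]
contact_force: [-1.7, 0.4, 4.1]
gripper_width: 48.5
grasp_force: 64.8
```

Contact (4 N). I'll release slowly and rise straight up.

move_arm:
  fingers: [51,54,58,63,68,68,68,68,68,68]
  travel:
    - [0,0,0]
    - [0,0,0]
    - [0,0,0]
    - [0,0,0]
    - [0,0,0]
    - [0,0,-4]
    - [0,0,-15]
    - [0,0,-40]
    - [0,0,-70]
    - [0,0,-110]
  dr:
    - [0,0,0]
    - [0,0,0]
    - [0,0,0]
    - [0,0,0]
    - [0,0,0]
    - [0,0,0]
    - [0,0,0]
    - [0,0,0]
    - [0,0,0]
    - [0,0,0]

```text
clock: 16.15
position: [618.9, 38.8, 329.9]
ee_rot: [0.986, -0.167, 0.0, -0.0]
contact_force: [0.7, 0.9, 0.0]
gripper_width: 68.0
grasp_force: 0.0
```

move_arm:
  fingers: [85,85,85,85,85]
  travel:
    - [-15,0,-20]
    - [-30,0,-50]
    - [-30,0,-50]
    - [-30,0,-50]
    - [-30,0,-50]
  dr:
    - [0,0,0]
    - [0,0,0]
    - [0,0,0]
    - [0,0,0]
    - [0,0,0]

```text
clock: 16.65
position: [590.7, 48.7, 378.8]
ee_rot: [0.986, -0.167, 0.001, -0.001]
contact_force: [0.2, 0.3, -0.5]
gripper_width: 84.6
grasp_force: 0.0
```

Run:
```python
from h import *
cm=arm.camera_model("wrist"); im=arm.get_image("wrist")[:,:,::-1].copy(); sd=arm.get_image("side")[:,:,::-1]
p=proj("wrist",[620,39,66],cm)[0]; x,y=p.astype(int); print(p)
for v in(50,80): print(rect(onplane("wrist",oak(im,(float(p[0]-15),float(p[1])),v)+.5,66,cm)))
c=blob(im,tuple(map(float,p)),(4,110,20),(17,255,255)); print("all",rect(onplane("wrist",c+.5,42,cm)))
a=cv2.resize(im[max(y-110,0):y+110,x-85:x+85],(386,500)); b=cv2.resize(sd[130:280,255:375],(400,500))
cv2.imwrite("pics/fin.png",np.hstack([a,b])); print(arm.read_state()["clock"])
```

```text
[283.0037712  162.94204452]
[619.6  39.6 112.7  52.1 -19.2]
[628.5  35.9  93.4  50.3 -19.2]
all [617.4  38.8 149.2  61.5 -19.2]
16.75
```

View pics/fin.png

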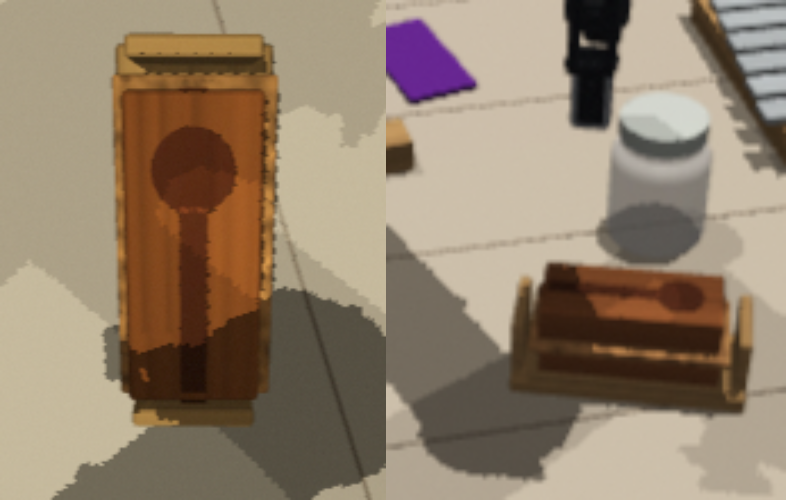

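The upper tile sits flat and square on the liner, centred within about 1.5 mm at (619.6,39.6), and the gripper is clear. I'll hand in the job.

```bash
python3 -c "
from bench import arm; print(arm.job_done())"
```

```text
the job is handed in; nothing more can be done
None
```

I laid the liner and then the upper tile flat in the cradle, each within about 1.5 mm of its centre by the wrist camera, and handed the job in at about 17 s; no verdict came back.

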